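# Set the bench stone on its sloped bed and lock it

### The job

Get the sharpening block ready for honing: slide the wide two-layer bench stone, without lifting it off, along the landing and over the crest onto the narrow sloped bed, until it lies flat and square in the middle of the bed with its lower end right against the wooden stop. Then swing the brass turn-button fully across behind the stone to keep it there, and leave everything else on the bench where it is.

Things in the scene. Friction and masses are not known exactly. Their poses are not given: they have to be found in the camera images.
- block: wooden sharpening block, fixed, 500 mm long (x -215 to +285), origin on the bench under its centre line, x points downhill. A flat landing 85 mm above the bench spans x -215 to -20, y -100 to +100 mm; then come a rounded crest and the narrow sloped bed. A cheek as high as the landing, x -20 to +72, y -100 to -55 mm, carries the turn-button. Beside the bed, and behind the landing, is nothing of its height
- crest (a point): centre of the landing's downhill edge, 85 mm above the bench, axes as the block's. From here a crest 80 mm wide curves down by 6.6 mm over 62.5 mm in x and becomes the straight sloped bed
- bed: the straight sloped bed, part of the block, 80 mm wide. Origin: where the centre of the stone's underside lies when the stone is fully home, on the centre line, at x +154.5 mm of the block, 54.6 mm above the bench. x points downhill along the slope, 12 degrees below level; z is square to the surface. The stop is at x +102.5 mm; the straight bed starts at x -114.5 mm
- stop (a point): middle of the upper edge of the stop's face, at the low end of the bed, 15 mm above the bed's surface, axes as the bed's. The stop is a dark wooden cleat 100 mm wide
- stone: two-layer bench stone, olive below, cream on top, 205 mm long (x), 86 wide (y), 30 thick, 0.7 to 1 kg; origin at the centre of its underside. Starts on the landing, roughly lengthwise, up to 10 degrees askew; its uphill end may overhang by 25 mm. It does not slide down the bed by itself: push it all the way. As its middle passes the crest it tips onto the bed by itself
- keeper (a joint): the turn-button, a stiff brass bar 20 mm wide, 15 thick, on a vertical screw. 0 (end stop) = closed, square across the bed, about 3 mm uphill of a stone that is home. Grows as it opens, counter-clockwise from above, in rad: 1.57 = bar points uphill, 2.8 = other end stop, nearly straight out to the block's -y. Starts at 1.9 to 2.6, stays where it is left, needs about 1 N at the tip
- keeper_pivot (a point): screw of the turn-button at half the bar's thickness, 8.5 mm above the landing's level (bar 1 to 16 mm above it, screw head up to 20 mm), at x +44, y -82 mm of the block
- keeper_tip (a point): the bar's free end on its centre line, at half its thickness, 100 mm from the screw
- slim_stone: slim dark grey slip stone 180 x 50 x 18 mm, lying on the bench beside the block; bystander, origin at the centre of its underside
- rubbing_stone: small cream rubbing stone 55 x 32 x 24 mm on the bench beside the low end of the block; bystander, origin at the centre of its underside
- pot: galvanised water pot, 138 mm across the rim, 122 mm tall; bystander, origin at the centre of its underside
- oil_bottle: amber glass oil bottle, 56 mm across, 160 mm tall; bystander, origin at the centre of its underside
- axe: hatchet lying on its side, about 460 mm long, head 28 mm thick; bystander, origin on the bench under the eye of its head, handle runs to its -y
- file: flat file with a wooden handle, about 380 mm long, 22 mm high; bystander, lies along its x, handle to -x
- strop: paddle strop, 425 mm long, 55 mm wide, 23 mm high; bystander, lies along its x, handle to -x
- brush: scrubbing brush 130 x 50 x 38 mm; bystander, origin at the centre of its underside
Not all that is in view belongs to the job. There is more than one size of the stone; the job needs the smaller.

How it is judged:
By the outcome, as a careful person would: the job done as asked, in the order asked, and still so for the second after the job is handed in, with the robot touching nothing.
It also fails if it takes over 67 s, if anything falls off the work surface, if the arm or the gripper's body presses on something with over 40 N, if the wrist force passes 120 N, or if a joint passes its speed limit or range.

### The arm

A 6-joint arm with a two-finger parallel gripper is mounted at the origin on the work surface. World frame = base frame: x ahead of the robot, y to its left, z up, the work surface at z = 0. Lengths are in m, angles in rad, forces in N, time in s.
With the tool pointing down it reaches from about 0.35 to 0.775 m from the base axis. Payload 5.5 kg.
Tool frame: the origin (TCP) lies midway between the tips of the shut fingers; the grasp point (between the pads) lies 19 mm behind it; z points along the fingers, y is the line along which they close (so a half turn about z gives the same grasp; the last joint's range is limited). The gripper opens to 85 mm and grips with 20 to 120 N. Pads are 22 mm wide; open, the fingers measure 114 mm over their backs; the gripper's body (76 mm by 85 mm) begins 54 mm behind the grasp point. The pads swing forward as they close: fully open they stand 13 mm farther back than shut.
Start: joints at [-0.14, 0.313, 0.046, 1.304, 0, 1.431], TCP at [0.575, -0, 0.231] pointing down, gripper open.
Joint ranges: [-2.76, 2.76], [-0.86, 1.69], [-1.03, 1.26], [-2.2, 2.34], [-1.47, 1.5], [-3.14, 3.14]. Speed limits (rad/s): [2.57, 2.57, 3.14, 3.14, 3.14, 3.14].

### API

Orientations are given as a unit quaternion [w, x, y, z].
In Python, from workcell import env gives the robot as it stands.
- The arm moves only by the tool move_arm, never from a script. Its argument "targets" is a list of rows, each a list of 3 entries, a list of its own where there are three numbers: the shift along the tool's x, y, z in mm, then the turn, a rotation vector about the tool's x, y, z in units of 10 degrees (1.0 is 10 degrees), then the closure, from -1 (fully open) to 1 (shut). In form: [[[dx, dy, dz], [ax, ay, az], gripper], ...]. A call has 1 to 5 rows; each row is the pose to reach, as a shift and turn from the pose commanded when the call began, along the tool's axes at that moment; what a row does not reach only later rows make up. A row lasts 1/8 s, in which the tool goes at most 62.5 mm and 10.7 degrees, less where a joint would pass 70% of its speed; a pose out of reach is approached as far as the arm can. A call with a gripper value outside its range is refused whole. The fingers move at their own pace and stop on an object; "squeeze" is the grip in N (left out, the last holds). Time passes only in rows, so rows that repeat a pose let the fingers close. It gives the time, the measured TCP pose, the force, the opening and the grip force at its end, in the units of the state.
- env.get_state(): the state, without advancing time (a new reading comes with each control period).
- env.read_camera(name): name is "scene" or "side" or "wrist"; returns a dict with "pixels" (384x512x3 uint8, red, green, blue), "fovy" (degrees; the focal length in pixels is half the picture's height over the tangent of half this angle, whatever the lens; pixels are square), "cx", "cy" (the principal point, pixels), "extrinsics" (4x4, takes a point from world to camera coordinates); the wrist camera has in their place "mount" (4x4, takes a point from camera to tool coordinates, whose origin is the TCP and whose axes are the flange's). Camera axes: x right, y up, looking along -z (the intrinsics and any distortion apply to the point x, -y, -z); pixel columns grow to the right and rows downward; lengths in m; the calibration is good to about 2 mm. A picture is of the moment at which its call begins: read the wrist's pose just before it. There is no depth.
- env.hand_in(): hands the job in; it is judged then, once.
Trained networks look in a picture, given as the dict that the camera call returned (one of the last four; its "shot" number tells which), for a name from the list of things; names that differ only in an ending like _2 or _b are one class to them, and where a whole thing is asked for, a point or a joint stands for the part that bears it (a point fixed in the world has none). Each returns a list of dicts, best first, with "confidence" (0 to 1); they miss things now and then, are a little off and sometimes report something else, mostly with a low value. They report only what shows in the picture. A call takes as long as a camera call. They do not tell look-alikes from the thing itself.
- env.spot_in(thing, picture): "centre" ([x, y, z] in m, in world coordinates, good to about 4 mm: the middle of the surface that is visible of it).
- env.regions_of(thing, picture): "mask" (384x512 bool, what is visible of it).
- env.landmark_of(thing, picture): "centre" ([x, y, z] in m, in world coordinates, good to about 4 mm: a listed point, or the origin of a listed thing).
The state is a dict: "clock": time; "joint_pos": joint angles; "qvel": joint speeds; "tau": joint torques, N m; "tcp_pos": TCP position; "orientation": TCP orientation; "wrist_force": force on the tool from outside, world axes, zero at the start; "ft_torque": the same for the moment, N m; "finger_gap": finger opening in m; "grip_force": force on a finger pad.
Only numpy, scipy, OpenCV 4.12 (cv2) and the standard library are available. Lean on these libraries where they do the work, as an engineer would, in place of code of your own. Each camera call takes 0.05 s, during which the arm holds its last target. There are 200 camera calls.

## Working session

There is one attempt and no reset: what is moved stays moved. The work goes in short steps, Python scripts to look and compute and a tool call to move; the robot and the scene stay as the last step left them, time stands still between calls to the robot, and variables do not carry over. Pictures are saved under pics/ and viewed, at most 12 in all, crops included, and the job is handed in when it is done.

Besides the shell and the picture viewer there is one more tool, called in YAML: its name, and indented under it one key for each argument. move_arm: Moves the arm, as the interface text tells. Its arguments: {"type":"object","properties":{"targets":{"type":"array","items":{"type":"array"}},"squeeze":{"type":"number"}},"required":["targets"]}

```bash
mkdir -p pics
cat > h.py <<'E'
import numpy as np, cv2
from workcell import env
def save(p,n): cv2.imwrite('pics/'+n,cv2.cvtColor(p['pixels'],cv2.COLOR_RGB2BGR))
E
python3 - <<'E'
from h import *
s=env.get_state(); print({k:np.round(v,3) for k,v in s.items()})
ps={n:env.read_camera(n) for n in ('scene','side')}
for n,p in ps.items():
    print(n,p['fovy'],p['cx'],p['cy'],[k for k in p]); print(np.round(p['extrinsics'],3).tolist())
    for t in ['block','crest','bed','stop','stone','keeper_pivot','keeper_tip','slim_stone','rubbing_stone','pot','oil_bottle','axe','file','strop','brush']:
        print(t,[(np.round(d['centre'],3).tolist(),round(d['confidence'],2)) for d in env.landmark_of(t,p)][:3])
im=np.hstack([ps['scene']['pixels'],ps['side']['pixels']])
cv2.imwrite('pics/a.png',cv2.resize(im[...,::-1],(800,300),interpolation=cv2.INTER_AREA))
save(ps['scene'],'s.png')
E
```

```text
{'clock': np.float64(0.0), 'joint_pos': array([-0.14 ,  0.314,  0.045,  1.304, -0.   ,  1.431]), 'qvel': array([-0.001, -0.001, -0.001, -0.001,  0.001,  0.   ]), 'tau': array([-3.0000e-03, -4.8063e+01,  2.9853e+01,  2.0000e-02, -0.0000e+00,
       -0.0000e+00]), 'tcp_pos': array([0.575, 0.   , 0.23 ]), 'orientation': array([-0.001,  0.707,  0.707, -0.001]), 'wrist_force': array([-0.485,  1.407,  0.662]), 'ft_torque': array([ 0.001, -0.029,  0.019]), 'grip_force': np.float64(0.0), 'finger_gap': np.float64(0.085)}
scene 42.38434796650775 258.6886883650156 191.24042677691378 ['pixels', 'fovy', 'cx', 'cy', 'extrinsics', 'shot']
[[0.567, 0.824, 0.006, -0.326], [-0.576, 0.392, 0.718, 0.226], [0.589, -0.41, 0.697, -1.993], [0.0, 0.0, 0.0, 1.0]]
block [([0.623, -0.024, -0.001], 0.73)]
crest [([0.616, 0.001, 0.085], 0.94)]
bed [([0.657, -0.17, 0.055], 0.78)]
stop [([0.674, -0.275, 0.051], 0.9), ([0.594, 0.102, 0.086], 0.73)]
stone [([0.266, 0.291, -0.001], 0.71), ([0.594, 0.101, 0.084], 0.68)]
keeper_pivot [([0.48, -0.007, 0.092], 0.69), ([0.547, -0.076, 0.095], 0.62)]
keeper_tip [([0.646, 0.
[... 912 characters left out ...]
 -0.02, 0.004], 0.55), ([0.643, 0.482, -0.002], 0.51)]
bed [([0.65, -0.173, 0.055], 0.68)]
stop [([0.672, -0.274, 0.048], 0.65)]
stone [([0.269, 0.286, 0.005], 0.91), ([0.595, 0.101, 0.085], 0.82)]
keeper_pivot [([0.553, -0.079, 0.095], 0.73)]
keeper_tip [([0.48, -0.009, 0.094], 0.71), ([0.672, -0.27, 0.052], 0.54), ([0.454, 0.59, -0.002], 0.28)]
slim_stone [([0.767, -0.104, 0.004], 0.91)]
rubbing_stone [([0.554, -0.224, -0.004], 0.62)]
pot [([0.401, -0.519, 0.002], 0.58), ([0.55, -0.08, 0.093], 0.19)]
oil_bottle [([0.525, -0.5, 0.004], 0.63)]
axe [([0.641, 0.483, -0.004], 0.61)]
file [([0.254, -0.298, 0.002], 0.86)]
strop [([0.452, 0.587, 0.001], 0.84)]
brush [([0.38, -0.309, 0.001], 0.56)]
```

View pics/a.png

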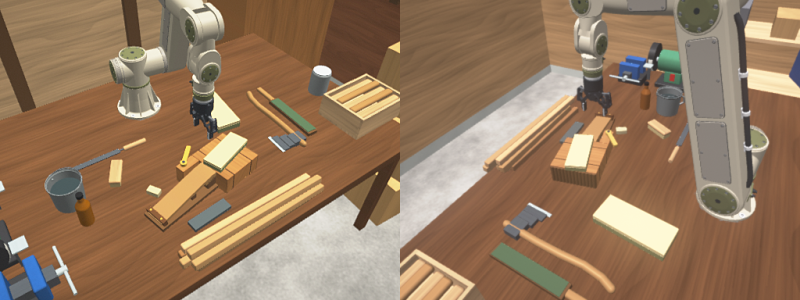

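Two stones match: the one on the block at about a.png (226,150), world (0.595,0.10,0.085), and one on the bench behind the gripper at about (222,112), world (0.27,0.29,0). The one on the landing fits, since it stands at 85 mm. The bench one looks larger. I'll confirm this with a crop and measure the top faces.

```bash
cat >> h.py <<'E'
def cam(p,s=None):
    """K-focal and world->cam matrix"""
    f=192/np.tan(np.radians(p['fovy'])/2)
    if 'extrinsics' in p: return f,np.array(p['extrinsics'])
    from scipy.spatial.transform import Rotation as R
    T=np.eye(4);q=s['orientation'];T[:3,:3]=R.from_quat([q[1],q[2],q[3],q[0]]).as_matrix();T[:3,3]=s['tcp_pos']
    return f,np.linalg.inv(T@np.array(p['mount']))
def proj(P,p,s=None):
    f,E=cam(p,s);c=np.c_[np.atleast_2d(P),np.ones(len(np.atleast_2d(P)))]@E.T
    return np.c_[p['cx']+f*c[:,0]/-c[:,2],p['cy']-f*c[:,1]/-c[:,2]]
def onplane(uv,z,p,s=None):
    f,E=cam(p,s);C=np.linalg.inv(E);uv=np.atleast_2d(uv)
    d=np.c_[(uv[:,0]-p['cx'])/f,-(uv[:,1]-p['cy'])/f,-np.ones(len(uv))]@C[:3,:3].T
    o=C[:3,3];return o+d*((z-o[2])/d[:,2])[:,None]
def topquad(p,mask,z,s=None):
    """cream top of a stone mask -> convex quad corners on plane z"""
    hsv=cv2.cvtColor(p['pixels'],cv2.COLOR_RGB2HSV)
    m=(mask&(hsv[...,2]>195)).astype(np.uint8)
    cs=cv2.findContours(cv2.morphologyEx(m,cv2.MORPH_OPEN,np.ones((3,3))),0,1)[0]
    c=cv2.convexHull(max(cs,key=cv2.contourArea))
    w=onplane(c[:,0].astype(float),z,p,s)[:,:2]
    r=cv2.minAreaRect((w*1000).astype(np.float32));return r,c
E
python3 - <<'E'
from h import *
for n in ('scene','side'):
    p=env.read_camera(n)
    for d in env.regions_of('stone',p):
        ys,xs=np.nonzero(d['mask']); print(n,round(d['confidence'],2),xs.mean(),ys.mean(),len(xs))
        for z in (.115,.03):
            try: print(z,topquad(p,d['mask'],z)[0])
            except Exception as e: print(e)
    if n=='scene':
        a=cv2.resize(p['pixels'][110:310,180:400],None,fx=3,fy=3,interpolation=cv2.INTER_CUBIC); cv2.imwrite('pics/b.png',a[...,::-1])
s=env.get_state();p=env.read_camera('wrist')
print(np.round(p['mount'],3).tolist(),p['fovy'])
for t in ['crest','bed','stop','stone','keeper_pivot','keeper_tip','block']:
    print(t,[(np.round(d['centre'],3).tolist(),round(d['confidence'],2)) for d in env.landmark_of(t,p)][:3])
save(p,'w.png')
E
```

```text
scene 0.93 286.415547024952 147.8186180422265 1042
0.115 ((367.10205078125, 227.4522705078125), (112.09046173095703, 225.70660400390625), 82.08171081542969)
0.03 ((281.4585876464844, 293.57037353515625), (120.65242767333984, 242.94696044921875), 82.08174133300781)
scene 0.74 287.8273769386379 194.52461227242077 1483
0.115 ((602.0389404296875, 100.01652526855469), (90.23149108886719, 203.3590850830078), 19.971240997314453)
0.03 ((534.3408813476562, 156.40054321289062), (97.12374877929688, 218.89248657226562), 19.97124671936035)
side 0.87 229.10213078618662 195.70903747244674 1361
0.115 ((596.578125, 105.03169250488281), (90.1635971069336, 209.68927001953125), 19.18903350830078)
0.03 ((653.6812133789062, 20.52373504638672), (99.99980163574219, 232.56471252441406), 19.189010620117188)
side 0.57 301.7952704182176 290.375957959273 4567
0.115 ((251.54031372070312, 344.1890869140625), (115.43832397460938, 257.9247741699219), 82.66045379638672)
0.03 ((271.0025939941406, 285.77130126953125), (128.03170776367188, 286.0622863769531), 82.66047668457031)
[[0.0, 0.96, 0.281, 0.072], [1.0, 0.0, -0.001, 0.001], [-0.001, 0.281, -0.96, -0.142], [0.0, 0.0, 0.0, 1.0]] 60.202924777330544
crest [([0.618, 0.001, 0.085], 0.66)]
bed [([0.654, -0.17, 0.055], 0.82)]
stop []
stone [([0.593, 0.1, 0.083], 0.91), ([0.548, -0.083, 0.098], 0.28)]
keeper_pivot [([0.546, -0.08, 0.095], 0.89)]
keeper_tip [([0.48, -0.007, 0.091], 0.58)]
block [([0.625, -0.02, -0.003], 0.66)]
```

View pics/b.png

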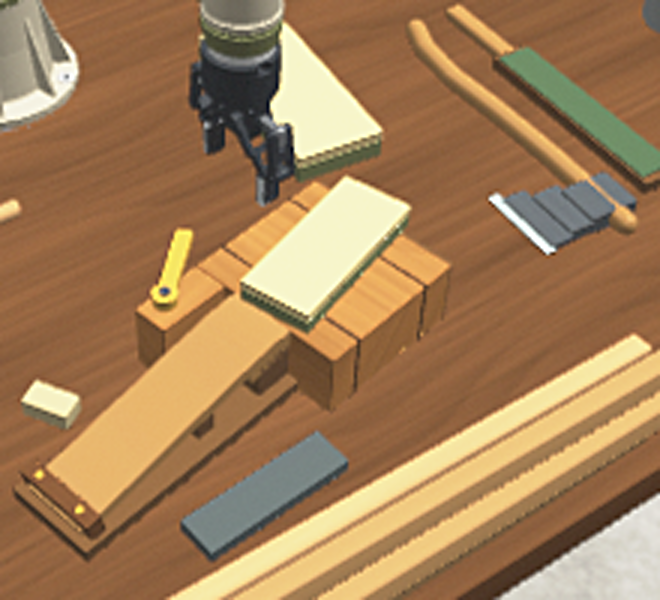

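View pics/w.png

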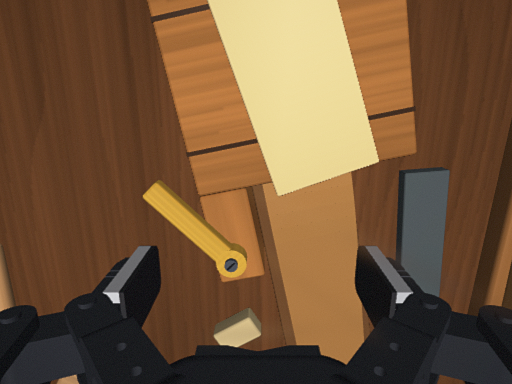

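The crop confirms it: the stone on the landing is the 86x205 one. The bench stone measures about 120 mm or more across by 245+ long, so it is the bigger one. In w.png the stone's front corners are at (279,195) and (378,161). The landing's front edge runs (200,195) to (415,152), and the keeper screw is at (231,265) with its tip at (152,190).

Run:
```python
from h import *
s=env.get_state();p=env.read_camera('wrist')
d=env.regions_of('stone',p)[0];r,c=topquad(p,d['mask'],.115,s)
a=cv2.approxPolyDP(c,3,True)[:,0];print(a.tolist());print(np.round(onplane(a,.115,p,s)*1000).tolist())
L=onplane([[200,195],[415,152],[148,0],[193,165],[406,0],[415,140]],.085,p,s)*1000;print(np.round(L).tolist())
def ang(u,v):return np.degrees(np.arctan2(*(v-u)[1::-1]))
print('edge',np.linalg.norm(L[1]-L[0]),ang(L[0],L[1]),'sides',ang(L[3],L[2]),ang(L[5],L[4]))
print('pivot,tip',np.round(onplane([[231,265]],.105,p,s)*1000),np.round(onplane([[152,190]],.101,p,s)*1000))
g=proj([[.673,-.2745,.051],[.655,-.1715,.055],[.619,0,.085]],p,s);print(g)
```

```text
[[208, 0], [336, 0], [377, 161], [277, 194]]
[[541.0, 134.0, 115.0], [631.0, 134.0, 115.0], [671.0, 20.0, 115.0], [592.0, -7.0, 115.0]]
[[524.0, -17.0, 85.0], [714.0, 22.0, 85.0], [491.0, 141.0, 85.0], [519.0, 11.0, 85.0], [692.0, 142.0, 85.0], [713.0, 33.0, 85.0]]
edge 194.9375843271702 11.687683648204432 sides 102.01778752418316 101.22811950939861
pivot,tip [[552. -77. 105.]] [[486.  -8. 101.]]
[[336.28983632 386.88433395]
 [327.29768153 317.69059093]
 [305.37254546 176.78561604]]
```

move_arm:
  targets:
    - [[45,-4,0],[0,0,-1],-0.2]
    - [[90,-8,0],[0,0,-2],-0.2]
    - [[135,-12,0],[0,0,-3],-0.2]
    - [[180,-16,0],[0,0,-4],-0.2]
    - [[223,-20,0],[0,0,-5],-0.2]

```text
clock: 2.92
tcp_pos: [0.5548, 0.2245, 0.2314]
orientation: [0.0, 0.339, 0.941, 0.0]
wrist_force: [0.4, 0.3, 0.1]
finger_gap: 0.0512
grip_force: 0.0
```

move_arm:
  targets:
    - [[0,0,0],[0,0,-1],-0.2]
    - [[0,0,0],[0,0,-2],-0.2]
    - [[0,0,0],[0,0,-3],-0.2]
    - [[0,0,0],[0,0,-4],-0.2]
    - [[0,0,0],[0,0,-5],-0.2]

```text
clock: 3.55
tcp_pos: [0.555, 0.223, 0.2313]
orientation: [0.0, -0.09, 0.996, -0.0]
wrist_force: [-0.9, -0.3, -1.1]
finger_gap: 0.0515
grip_force: 0.0
```

move_arm:
  targets:
    - [[0,0,0],[0,0,-1],-0.2]
    - [[0,0,0],[0,0,-2],-0.2]
    - [[0,0,0],[0,0,-3],-0.2]
    - [[0,0,0],[0,0,-4],-0.2]
    - [[0,0,0],[0,0,-5],-0.2]

```text
clock: 4.18
tcp_pos: [0.555, 0.223, 0.2313]
orientation: [0.0, -0.502, 0.865, -0.0]
wrist_force: [0.1, 0.0, 0.5]
finger_gap: 0.0512
grip_force: 0.0
```

move_arm:
  targets:
    - [[0,0,0],[0,0,-1],-0.2]
    - [[0,0,0],[0,0,-2],-0.2]
    - [[0,0,0],[0,0,-3],-0.2]
    - [[0,0,0],[0,0,-4],-0.2]
    - [[0,0,0],[0,0,-4.95],-0.2]

```text
clock: 4.8
tcp_pos: [0.555, 0.223, 0.2313]
orientation: [-0.0, 0.818, -0.575, 0.0]
wrist_force: [-0.8, 0.1, 0.1]
finger_gap: 0.0514
grip_force: 0.0
```

```bash
cat >> h.py <<'E'
U=np.array([.196,-.9806]);V=np.array([.9806,.196]);C=np.array([619.,1.])
def blk(w):  # world mm -> block mm
    w=np.atleast_2d(w)[:,:2]-C; return np.c_[w@U-20,w@V]
E
python3 - <<'E'
from h import *
s=env.get_state();p=env.read_camera('wrist')
d=env.regions_of('stone',p)[0];r,c=topquad(p,d['mask'],.115,s)
a=cv2.approxPolyDP(c,3,True)[:,0];w=onplane(a,.115,p,s)*1000
print(a.tolist(),np.round(w).tolist(),np.round(blk(w)).tolist())
print('tcp',blk(s['tcp_pos']*1000))
save(p,'w2.png')
E
```

```text
[[398, 205], [511, 262], [511, 345], [383, 291], [364, 275], [359, 263]] [[441.0, 200.0, 115.0], [325.0, 214.0, 115.0], [278.0, 289.0, 115.0], [417.0, 277.0, 115.0], [440.0, 268.0, 115.0], [449.0, 259.0, 115.0]] [[-250.0, -135.0], [-286.0, -246.0], [-369.0, -278.0], [-331.0, -144.0], [-317.0, -123.0], [-307.0, -116.0]]
tcp [[-250.22777655  -19.21918732]]
```

View pics/w2.png

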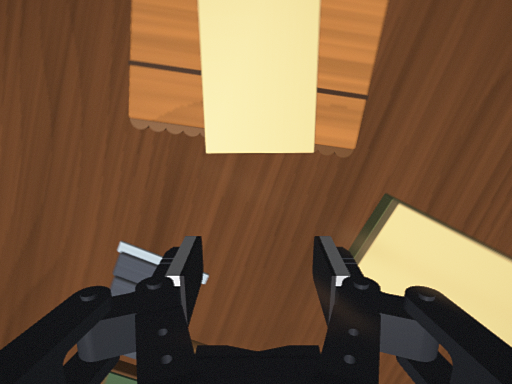

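move_arm:
  targets:
    - [[0,0,45],[0,0,0],-0.2]
    - [[0,0,90],[0,0,0],-0.2]
    - [[0,0,125],[0,0,0],-0.2]
    - [[0,0,142],[0,0,0],-0.2]
    - [[0,0,142],[0,0,0],-0.2]

```text
clock: 5.52
tcp_pos: [0.5544, 0.2228, 0.0885]
orientation: [0.001, 0.816, -0.578, -0.001]
wrist_force: [-0.3, -0.2, 0.7]
finger_gap: 0.0515
grip_force: 0.0
```

```bash
cat >> h.py <<'E'
def stone(z=.115,save_as=None,tilt=0):
    """corners of the block's stone top in wrist view"""
    s=env.get_state();p=env.read_camera('wrist')
    if save_as: save(p,save_as)
    for d in env.regions_of('stone',p):
        try:r,c=topquad(p,d['mask'],z,s)
        except Exception: continue
        a=cv2.approxPolyDP(c,3,True)[:,0];w=onplane(a,z,p,s)*1000
        print(round(d['confidence'],2),a.tolist(),np.round(blk(w),1).tolist())
    q=s['orientation'];print('tcp',np.round(blk(s['tcp_pos']*1000),1),np.round(s['tcp_pos'][2],4),'yaw rel block',np.degrees(2*np.arctan2(q[2],q[1]))+78.7,'F',np.round(s['wrist_force'],1))
    return s,p
E
python3 -c "
from h import *
stone(save_as='w3.png')"
```

```text
0.9 [[391, 0], [371, 215], [147, 215], [125, 0]] [[-146.0, -46.3], [-216.7, -57.1], [-228.5, 25.6], [-157.7, 35.9]]
0.88 [[481, 286], [490, 277], [511, 288], [511, 297]] [[-239.9, -107.6], [-235.5, -109.8], [-239.1, -119.8], [-243.1, -121.3]]
tcp [[-250.2  -19.9]] 0.0885 yaw rel block 8.120173609641483 F [-0.3 -0.2  0.7]
```

View pics/w3.png

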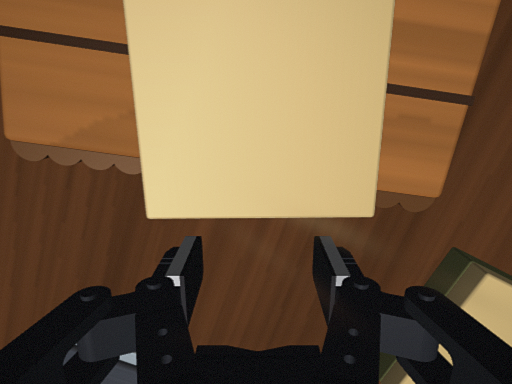

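```bash
cat >> h.py <<'E'
from scipy.spatial.transform import Rotation as R
def toolT(x,y,th,pitch=0,z=88.5,D=113.5):
    """tool pose for stone centre x,y (block mm), yaw th deg, pitch deg downhill; z = TCP height mm; x,y taken as horizontal position of TCP + D*cos(pitch)"""
    t=np.radians(th);h=np.array([np.cos(t),np.sin(t)])*np.cos(np.radians(pitch))
    b=np.array([x,y])-D*h
    w=C+(b[0]+20)*U+b[1]*V
    T=np.eye(4);T[:3,3]=[*w,z]
    T[:3,:3]=(R.from_euler('z',-78.7+th,degrees=True)*R.from_euler('y',pitch,degrees=True)*R.from_euler('x',180,degrees=True)).as_matrix()
    return T
def rows(poses,T0=None,g=-0.2):
    if T0 is None:
        s=env.get_state();q=s['orientation'];T0=np.eye(4);T0[:3,:3]=R.from_quat([q[1],q[2],q[3],q[0]]).as_matrix();T0[:3,3]=s['tcp_pos']*1000
    for i in range(0,len(poses),5):
        out=[]
        for T in poses[i:i+5]:
            r=np.linalg.inv(T0)@T
            out.append([np.round(r[:3,3],1).tolist(),np.round(R.from_matrix(r[:3,:3]).as_rotvec(degrees=True)/10,2).tolist(),g])
        print(out); T0=poses[min(i+5,len(poses))-1]
E
python3 - <<'E'
from h import *
s=env.get_state();p=env.read_camera('wrist')
print(np.round(blk(onplane([[5,140],[437,197],[498,0],[470,95]],.085,p,s)*1000),1))
def plan(x,y,segs,ds=8.):
    P=[];th=segs[0][0]
    for t0,t1,L in segs:
        n=int(round(L/ds))
        for k in range(n):
            th=t0+(t1-t0)*(k+1)/n; x+=ds*np.cos(np.radians(th));y+=ds*np.sin(np.radians(th));P.append((x,y,th))
    return P
x,y=-121-15*np.cos(.141),-1.3-15*np.sin(.141)
P=plan(x,y,[(8.1,8.1,16),(8.1,-4,88),(-4,-4,8),(-4,0,40)])
print([np.round(q,1).tolist() for q in P[::4]])
rows([toolT(*q) for q in P])
E
```

```text
[[-215.5  101.7]
 [-213.8  -97. ]
 [-130.8  -97. ]
 [-167.4  -97.6]]
[[-127.9, -2.3, 8.1], [-96.1, 1.3, 4.8], [-64.2, 2.5, 0.4], [-32.2, 1.1, -4.0], [-0.2, -0.4, -1.6]]
[[[9.8, 1.9, 2.6], [-0.02, -0.0, 0.01], -0.2], [[17.8, 1.9, 2.6], [-0.02, -0.0, 0.01], -0.2], [[25.9, -0.1, 2.6], [-0.02, -0.0, 0.12], -0.2], [[33.9, -2.0, 2.6], [-0.02, -0.0, 0.23], -0.2], [[42.0, -3.7, 2.6], [-0.02, -0.0, 0.34], -0.2]]
[[[8.0, -2.0, 0.0], [0.0, -0.0, 0.11], -0.2], [[16.1, -3.9, 0.0], [0.0, -0.0, 0.22], -0.2], [[24.2, -5.6, 0.0], [-0.0, -0.0, 0.33], -0.2], [[32.3, -7.2, 0.0], [0.0, -0.0, 0.44], -0.2], [[40.4, -8.6, 0.0], [-0.0, -0.0, 0.55], -0.2]]
[[[8.0, -2.0, 0.0], [0.0, -0.0, 0.11], -0.2], [[16.1, -3.9, 0.0], [0.0, -0.0, 0.22], -0.2], [[24.2, -5.6, 0.0], [0.0, -0.0, 0.33], -0.2], [[32.2, -5.2, 0.0], [0.0, -0.0, 0.33], -0.2], [[40.1, -3.2, 0.0], [0.0, -0.0, 0.25], -0.2]]
[[[8.0, 1.5, 0.0], [0.0, 0.0, -0.08], -0.2], [[16.0, 2.8, 0.0], [-0.0, 0.0, -0.16], -0.2], [[24.1, 4.1, 0.0], [0.0, 0.0, -0.24], -0.2], [[32.2, 5.2, 0.0], [0.0, 0.0, -0.32], -0.2]]
```

Run:
```python
from h import *
for i in range(2):
    s=env.get_state();print(s['clock'],s['tcp_pos'],s['wrist_force'],s['orientation'],blk(s['tcp_pos']*1000)); env.read_camera('wrist')
```

```text
5.675 [0.55637187 0.22333606 0.09106913] [-0.1659376   0.28488597 -0.46473857] [-0.00114699  0.81646752 -0.57738938  0.00098767] [[-250.29785114  -17.8352724 ]]
5.725 [0.55639146 0.22334423 0.09113395] [ 0.17654206 -0.47117809 -0.12293302] [-0.0012294   0.81651776 -0.57731802  0.0010627 ] [[-250.3020229   -17.81446528]]
```

move_arm:
  targets:
    - [[9,0,2],[0,0,0],-0.2]
    - [[17,0,2],[0,0,0],-0.2]
    - [[25,-1,2],[0,0,0.11],-0.2]
    - [[33,-3,2],[0,0,0.22],-0.2]
    - [[41,-5,2],[0,0,0.33],-0.2]

```text
clock: 6.4
tcp_pos: [0.5732, 0.1874, 0.0877]
orientation: [-0.002, 0.8, -0.6, -0.001]
wrist_force: [-2.2, 8.3, 2.3]
finger_gap: 0.0513
grip_force: 4.0
```

```bash
python3 -c "
from h import *
stone();stone()"
```

```text
0.82 [[151, 219], [174, 225], [170, 254], [155, 254]] [[-188.6, 34.0], [-190.3, 25.5], [-202.5, 26.8], [-203.0, 32.6]]
tcp [[-211.8   -8.4]] 0.0877 yaw rel block 4.928327158564969 F [-2.2  8.3  2.3]
0.63 [[153, 235], [162, 240], [166, 253], [154, 253]] [[-193.9, 33.7], [-195.7, 30.3], [-201.0, 28.7], [-201.4, 33.3]]
tcp [[-210.6   -8. ]] 0.0877 yaw rel block 4.863135391937504 F [-0.3  3.6  0.8]
```

Run:
```python
from h import *
s=env.get_state();p=env.read_camera('wrist');save(p,'w4.png')
hsv=cv2.cvtColor(p['pixels'],cv2.COLOR_RGB2HSV)
for q in [(50,256),(150,256),(220,256),(100,30),(100,450),(230,160)]: print(q,hsv[q])
for d in env.regions_of('stone',p): ys,xs=np.nonzero(d['mask']); print(d['confidence'],len(xs),xs.min(),xs.max(),ys.min(),ys.max())
```

```text
(50, 256) [ 20  98 185]
(150, 256) [ 21 100 187]
(220, 256) [ 21  99 188]
(100, 30) [ 14 167 113]
(100, 450) [ 14 169 128]
(230, 160) [ 21  95 196]
0.83 1986 393 511 285 383
0.78 63035 128 399 0 256
```

View pics/w4.png

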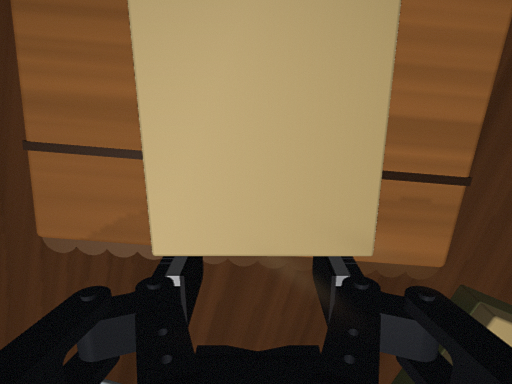

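```bash
sed -i "s/m=(mask&(hsv\[...,2\]>195))/m=(mask\&(hsv[...,2]>140)\&(hsv[...,1]<130))/" h.py
python3 - <<'E'
from h import *
s,p=stone()
print(np.round(blk(onplane([[37,238],[446,267],[18,20],[505,20]],.085,p,s)*1000),1))
E
```

```text
0.79 [[494, 319], [511, 325], [511, 345], [489, 328]] [[-219.3, -104.9], [-221.5, -112.6], [-231.2, -115.6], [-223.7, -104.1]]
0.72 [[399, 0], [371, 255], [155, 255], [128, 0]] [[-108.2, -42.4], [-195.1, -49.7], [-202.3, 33.0], [-115.3, 41.2]]
tcp [[-210.6   -8. ]] 0.0877 yaw rel block 4.904142230157262 F [-0.3  4.3  2.5]
[[-214.6   98.1]
 [-212.9  -99.9]
 [-119.8   96.1]
 [-103.4  -96.4]]
```

```bash
cat >> h.py <<'E'
def plan(x,y,segs,ds=8.):
    P=[]
    for t0,t1,L in segs:
        n=int(round(L/ds))
        for k in range(n):
            th=t0+(t1-t0)*(k+1)/n; x+=ds*np.cos(np.radians(th));y+=ds*np.sin(np.radians(th));P.append((x,y,th))
    return P
def surf(x):
    a=np.clip((x+20)/300.6,0,np.sin(np.radians(12)));p=np.degrees(np.arcsin(a))
    z=85-300.6*(1-np.sqrt(1-a*a))-max(0,x-42.5)*np.tan(np.radians(12));return z,p
def tool_on(x,y,th,D=114.5,h=3,dp=0):
    z,p=surf(x);return toolT(x,y,th,p,z+D*np.sin(np.radians(p))+h,D)
E
python3 - <<'E'
from h import *
P=plan(-96.6,.6,[(5,-4,80)]);print(np.round(P,1)[[4,-1]])
rows([tool_on(*q) for q in P])
E
```

```text
[[-56.6   2.2   0.5]
 [-16.7   0.7  -4. ]]
[[[7.9, -0.3, -0.3], [-0.01, 0.0, 0.08], -0.2], [[15.9, -1.9, -0.3], [-0.01, 0.0, 0.17], -0.2], [[24.0, -3.3, -0.4], [-0.01, 0.0, 0.26], -0.2], [[32.0, -4.6, -0.4], [-0.01, 0.0, 0.35], -0.2], [[40.1, -5.8, -0.4], [-0.01, 0.0, 0.44], -0.2]]
[[[8.0, -1.7, 0.0], [0.0, -0.0, 0.09], -0.2], [[16.1, -3.2, 0.0], [0.0, -0.0, 0.18], -0.2], [[24.1, -4.6, 0.0], [0.0, -0.0, 0.27], -0.2], [[32.2, -5.9, 0.0], [0.0, -0.0, 0.36], -0.2], [[40.3, -7.1, -1.2], [0.0, -0.06, 0.45], -0.2]]
```

move_arm:
  targets:
    - [[8,-1,0],[0,0,0.09],-0.2]
    - [[16,-2,0],[0,0,0.18],-0.2]
    - [[24,-3.3,0],[0,0,0.27],-0.2]
    - [[32,-4.6,0],[0,0,0.36],-0.2]
    - [[40,-5.8,0],[0,0,0.45],-0.2]

```text
clock: 7.42
tcp_pos: [0.5898, 0.1506, 0.0877]
orientation: [-0.001, 0.776, -0.631, -0.001]
wrist_force: [-2.2, 9.0, 4.0]
finger_gap: 0.0517
grip_force: 4.6
```

move_arm:
  targets:
    - [[8,-1.7,0],[0,0,0.09],-0.2]
    - [[16,-3.2,0],[0,0,0.18],-0.2]
    - [[24,-4.6,0],[0,0,0.27],-0.2]
    - [[32,-5.9,0],[0,0,0.36],-0.2]
    - [[38,-7,0],[0,0,0.45],-0.2]

```text
clock: 8.05
tcp_pos: [0.6046, 0.1147, 0.0877]
orientation: [-0.001, 0.75, -0.661, -0.001]
wrist_force: [-1.3, 8.6, 3.7]
finger_gap: 0.0515
grip_force: 4.5
```

Run:
```python
from h import *
s,p=stone()
q=env.read_camera('scene')
for d in env.regions_of('stone',q):
    r,c=topquad(q,d['mask'],.115);print(np.round(blk(np.array([r[0]])),1),r[1],r[2])
a=cv2.resize(q['pixels'][120:300,180:380],(400,360));b=cv2.resize(p['pixels'],(400,300));b=np.vstack([b,0*b[:60]])
cv2.imwrite('pics/c.png',np.hstack([a,b])[...,::-1])
```

```text
0.55 [[398, 0], [371, 254], [154, 255], [127, 0]] [[-38.6, -41.5], [-125.2, -35.5], [-119.8, 47.7], [-32.6, 42.1]]
tcp [[-134.3    8.2]] 0.0877 yaw rel block -4.04566571612574 F [-1.3  8.6  3.7]
[[-18.9   3.7]] (95.21759033203125, 206.3089599609375) 6.766781330108643
[[-290.  -221.4]] (109.09355926513672, 263.28143310546875) 79.8357162475586
[[ 126.1 -293.1]] (97.12837982177734, 24.423221588134766) 88.07306671142578
[[231.2 -42.1]] (59.4273681640625, 33.39076232910156) 32.903892517089844
```

View pics/c.png

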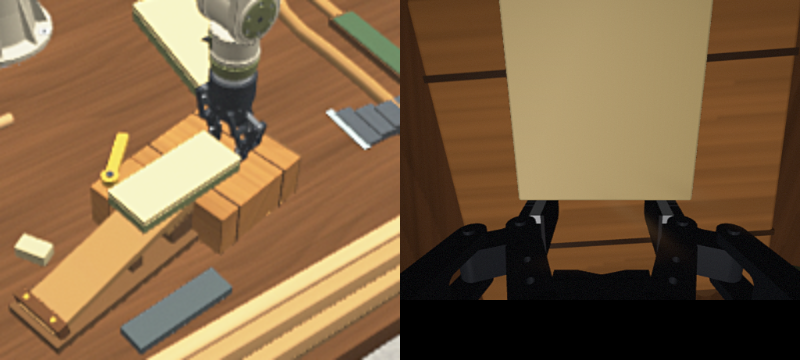

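```bash
cat >> h.py <<'E'
def stone2(zt=-.027):
    """stone end in tool frame assuming top parallel to tool xy at height zt"""
    s=env.get_state();p=env.read_camera('wrist');M=np.array(p['mount']);f=192/np.tan(np.radians(p['fovy'])/2)
    best=max(env.regions_of('stone',p),key=lambda d:d['mask'][:200,150:370].sum());r,c=topquad(p,best['mask'],.1,s)
    a=cv2.approxPolyDP(c,3,True)[:,0]
    d=np.c_[(a[:,0]-p['cx'])/f,-(a[:,1]-p['cy'])/f,-np.ones(len(a))]@M[:3,:3].T;o=M[:3,3]
    t=(o+d*((zt-o[2])/d[:,2])[:,None])*1000
    q=s['orientation'];Rm=R.from_quat([q[1],q[2],q[3],q[0]])
    print(a.tolist(),'tool mm',np.round(t[:,:2],1).tolist())
    x=Rm.as_matrix()[:,0];th=np.degrees(np.arctan2(x[1],x[0]))+78.7;pt=np.degrees(np.arcsin(-x[2]))
    W=Rm.apply(t)+s['tcp_pos']*1000
    print('block',np.round(blk(W),1).tolist(),'tool yaw %.1f pitch %.1f'%(th,pt),'tcp',np.round(blk(s['tcp_pos']*1000),1),s['tcp_pos'][2],'F',np.round(s['wrist_force'],1),s['clock'])
    return s,p
E
python3 - <<'E'
from h import *
stone2()
P=plan(-20.2,-.5,[(-4,1.5,32),(1.5,1.5,32),(1.5,0,16)]);print(np.round(P,1)[[4,-1]])
rows([tool_on(*q) for q in P])
E
```

```text
[[398, 0], [371, 254], [154, 254], [128, 0]] tool mm [[99.1, 43.0], [12.0, 43.0], [11.9, -40.5], [99.1, -41.0]]
block [[-37.7, -41.7], [-124.6, -35.5], [-118.7, 47.8], [-31.7, 42.0]] tool yaw -4.1 pitch 0.1 tcp [[-133.5    8.2]] 0.08760901407657533 F [-0.3  5.1  2.7] 8.25
[[19.8 -0.6  1.5]
 [59.8  0.1  0. ]]
[[[7.2, 3.4, -3.3], [-0.01, -0.14, -0.15], -0.2], [[15.4, 5.7, -6.0], [-0.01, -0.3, -0.28], -0.2], [[23.8, 7.8, -8.5], [-0.02, -0.45, -0.42], -0.2], [[32.2, 9.8, -10.9], [-0.03, -0.6, -0.56], -0.2], [[40.6, 9.0, -12.9], [-0.04, -0.76, -0.56], -0.2]]
[[[8.1, -0.0, -3.0], [-0.0, -0.15, 0.0], -0.2], [[16.4, -0.0, -5.7], [-0.0, -0.31, 0.0], -0.2], [[24.7, -0.0, -7.8], [-0.0, -0.44, -0.0], -0.2], [[32.8, -1.4, -7.2], [0.01, -0.44, 0.07], -0.2], [[41.0, -2.6, -6.5], [0.03, -0.44, 0.15], -0.2]]
```

move_arm:
  targets:
    - [[8,2.5,-2],[0,-0.1,-0.14],-0.2]
    - [[16,5,-4.5],[0,-0.27,-0.28],-0.2]
    - [[24,7.3,-7.5],[0,-0.43,-0.42],-0.2]
    - [[32.2,9.4,-10.3],[0,-0.6,-0.56],-0.2]
    - [[40.6,9,-12.9],[0,-0.76,-0.56],-0.2]

```text
clock: 8.98
tcp_pos: [0.6, 0.0726, 0.1003]
orientation: [-0.044, 0.78, -0.622, -0.051]
wrist_force: [-0.1, 4.5, 1.4]
finger_gap: 0.0513
grip_force: 2.5
```

Run:
```python
from h import *
s,p=stone2()
q=env.read_camera('side')
a=cv2.resize(q['pixels'][120:280,160:320],(400,400));b=cv2.resize(p['pixels'],(400,300));b=np.vstack([b,0*b[:100]])
cv2.imwrite('pics/d.png',np.hstack([a,b])[...,::-1])
```

```text
[[398, 0], [371, 254], [154, 255], [127, 0]] tool mm [[99.2, 42.9], [12.1, 43.0], [11.6, -40.6], [99.2, -41.3]]
block [[9.1, -44.9], [-77.1, -47.3], [-79.9, 36.2], [6.9, 39.3]] tool yaw 1.6 pitch 7.7 tcp [[-93.9  -4.6]] 0.100338417335925 F [-0.1  4.5  1.4] 8.975
```

View pics/d.png

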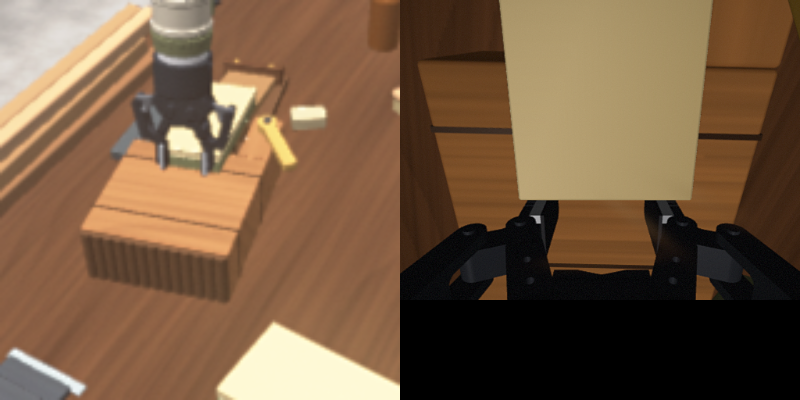

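Run:
```python
from h import *
P=plan(19.5,-2.5,[(1.6,3,24),(3,3,8),(3,0,40),(0,0,8)]);print(np.round(P,1)[[4,-1]])
rows([tool_on(*q) for q in P])
```

```text
[[59.5 -0.7  2.4]
 [99.5 -0.2  0. ]]
[[[6.1, 2.0, -3.3], [-0.04, -0.16, -0.06], -0.2], [[14.3, 2.8, -6.1], [-0.05, -0.31, -0.11], -0.2], [[22.7, 3.5, -8.2], [-0.06, -0.45, -0.15], -0.2], [[30.8, 3.2, -7.6], [-0.06, -0.45, -0.15], -0.2], [[39.0, 1.9, -7.0], [-0.05, -0.45, -0.09], -0.2]]
[[[8.2, -1.1, -0.0], [0.01, 0.0, 0.06], -0.2], [[16.4, -2.1, -0.0], [0.02, 0.0, 0.12], -0.2], [[24.6, -3.0, -0.0], [0.04, 0.0, 0.18], -0.2], [[32.8, -3.9, -0.0], [0.05, 0.0, 0.23], -0.2], [[41.0, -3.5, -0.0], [0.05, 0.0, 0.23], -0.2]]
```

move_arm:
  targets:
    - [[7,0.5,-3],[0,-0.15,-0.06],-0.2]
    - [[15,1.5,-6],[0,-0.31,-0.11],-0.2]
    - [[23,2.3,-8.2],[0,-0.45,-0.15],-0.2]
    - [[31,2,-7.6],[0,-0.45,-0.15],-0.2]
    - [[39,0.8,-7],[0,-0.45,-0.09],-0.2]

```text
clock: 9.75
tcp_pos: [0.6087, 0.0334, 0.102]
orientation: [-0.069, 0.782, -0.614, -0.08]
wrist_force: [-1.4, 4.8, 4.0]
finger_gap: 0.0512
grip_force: 3.2
```

move_arm:
  targets:
    - [[8.2,-1.1,0],[0.01,0,0.06],-0.2]
    - [[16.4,-2.1,0],[0.02,0,0.12],-0.2]
    - [[24.6,-3,0],[0.04,0,0.18],-0.2]
    - [[32.8,-3.9,0],[0.05,0,0.23],-0.2]
    - [[32.8,-3.9,0],[0.05,0,0.23],-0.2]

```text
clock: 10.38
tcp_pos: [0.6205, 0.0021, 0.0948]
orientation: [-0.07, 0.769, -0.63, -0.078]
wrist_force: [0.5, 0.8, -0.6]
finger_gap: 0.0513
grip_force: 0.3
```

Run:
```python
from h import *
s,p=stone2()
print(np.round(blk(s['tcp_pos']*1000),1))
q=env.read_camera('scene')
a=cv2.resize(q['pixels'][160:300,190:340],(429,400),interpolation=cv2.INTER_CUBIC);b=cv2.resize(p['pixels'],(371,278));b=np.vstack([b,np.zeros((122,371,3),np.uint8)])
cv2.imwrite('pics/e.png',np.hstack([a,b])[...,::-1])
```

```text
[[398, 0], [371, 255], [154, 254], [128, 0]] tool mm [[99.2, 42.9], [11.7, 43.0], [12.0, -40.5], [99.2, -41.0]]
block [[81.9, -41.3], [-3.7, -41.5], [-3.4, 42.0], [81.9, 42.6]] tool yaw 0.1 pitch 12.0 tcp [[-20.7   1.7]] 0.0948235874869818 F [ 0.5  0.8 -0.6] 10.375
[[-20.7   1.7]]
```

View pics/e.png

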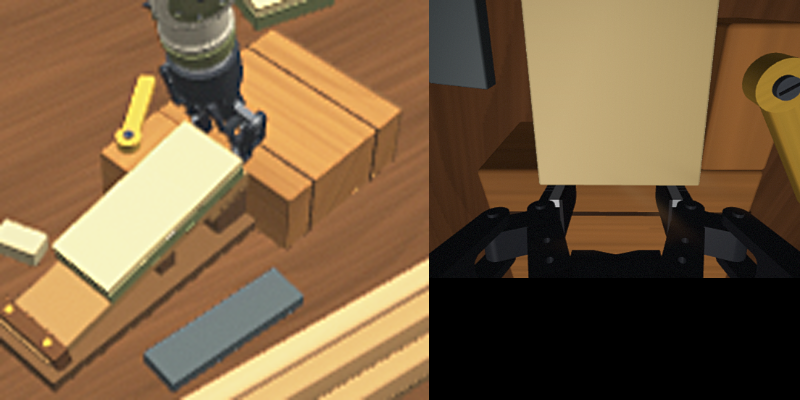

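Run:
```python
from h import *
s=env.get_state();p=env.read_camera('wrist')
print(np.round(blk(onplane([[495,121]],.105,p,s)*1000),1))
for c in ('scene','side'):
    q=env.read_camera(c)
    for t in ('keeper_pivot','stop','bed'):print(c,t,[np.round(blk(np.array(d['centre'])*1000),1).tolist() for d in env.landmark_of(t,q)[:1]])
```

```text
[[ 44.7 -80.9]]
scene keeper_pivot [[[46.2, -83.2]]]
scene stop [[[260.3, -0.7]]]
scene bed [[[152.9, -0.9]]]
side keeper_pivot [[[47.3, -84.2]]]
side stop [[[255.7, 2.4]]]
side bed [[[159.0, 0.3]]]
```

move_arm:
  targets:
    - [[9,0,0],[0,0,0],-0.2]
    - [[18,0,0],[0,0,0],-0.2]
    - [[27,0,0],[0,0,0],-0.2]
    - [[36,0,0],[0,0,0],-0.2]
    - [[45,0,0],[0,0,0],-0.2]

```text
clock: 11.6
tcp_pos: [0.6288, -0.0391, 0.0861]
orientation: [-0.071, 0.77, -0.63, -0.08]
wrist_force: [-1.3, 4.4, 3.2]
finger_gap: 0.0513
grip_force: 3.0
```

Run:
```python
from h import *
stone2()
```

```text
[[399, 0], [372, 253], [153, 253], [127, 0]] tool mm [[99.2, 43.2], [12.5, 43.3], [12.5, -40.9], [99.2, -41.3]]
block [[124.0, -41.4], [39.3, -41.8], [39.1, 42.4], [123.9, 43.1]] tool yaw 0.2 pitch 12.3 tcp [[21.3  1.8]] 0.08610610497577242 F [-1.3  4.4  3.2] 11.6
```

move_arm:
  targets:
    - [[5,0,0],[0,0,0],-0.2]
    - [[10,0,0],[0,0,0],-0.2]
    - [[14,0,0],[0,0,0],-0.2]
    - [[17,0,0],[0,0,0],-0.2]
    - [[19,0,0],[0,0,0],-0.2]

```text
clock: 12.32
tcp_pos: [0.6325, -0.0572, 0.0821]
orientation: [-0.071, 0.77, -0.63, -0.079]
wrist_force: [-0.8, 4.6, 3.4]
finger_gap: 0.0513
grip_force: 3.1
```

move_arm:
  targets:
    - [[1,0,0],[0,0,0],-0.2]
    - [[2,0,0],[0,0,0],-0.2]
    - [[3,0,0],[0,0,0],-0.2]

```text
clock: 12.7
tcp_pos: [0.6331, -0.06, 0.0816]
orientation: [-0.071, 0.77, -0.63, -0.079]
wrist_force: [-1.1, 4.8, 3.5]
finger_gap: 0.0513
grip_force: 3.1
```

move_arm:
  targets:
    - [[1,0,0],[0,0,0],-0.2]
    - [[2,0,0],[0,0,0],-0.2]
    - [[3,0,0],[0,0,0],-0.2]

```text
clock: 13.08
tcp_pos: [0.6335, -0.0619, 0.0811]
orientation: [-0.072, 0.77, -0.629, -0.08]
wrist_force: [-2.2, 9.9, 5.7]
finger_gap: 0.0511
grip_force: 5.4
```

move_arm:
  targets:
    - [[1,0,0],[0,0,0],-0.2]
    - [[2,0,0],[0,0,0],-0.2]

```text
clock: 13.32
tcp_pos: [0.6334, -0.0619, 0.0812]
orientation: [-0.073, 0.77, -0.629, -0.081]
wrist_force: [-3.0, 15.7, 9.0]
finger_gap: 0.0511
grip_force: 8.4
```

move_arm:
  targets:
    - [[1,0,0],[0,0,0],-0.2]
    - [[1.5,0,0],[0,0,0],-0.2]
    - [[1.5,0,0],[0,0,0],-0.2]

```text
clock: 13.7
tcp_pos: [0.6334, -0.0619, 0.0812]
orientation: [-0.074, 0.77, -0.629, -0.082]
wrist_force: [-2.5, 17.7, 8.6]
finger_gap: 0.0515
grip_force: 9.6
```

Run:
```python
from h import *
stone2()
```

```text
[[400, 0], [371, 255], [154, 254], [127, 0]] tool mm [[99.2, 43.5], [11.7, 43.0], [12.0, -40.5], [99.2, -41.3]]
block [[147.3, -41.5], [61.9, -41.4], [62.0, 42.1], [147.1, 43.3]] tool yaw 0.3 pitch 12.6 tcp [[44.5  1.8]] 0.08115445768556492 F [-2.5 17.7  8.6] 13.7
```

move_arm:
  targets:
    - [[-5,0,0],[0,0,0],-0.2]
    - [[-15,0,-2],[0,0,0],-0.2]
    - [[-25,0,-20],[0,0,0],-0.2]
    - [[-35,0,-55],[0,0.6,0],-0.2]
    - [[-40,0,-100],[0,1.2,0],-0.2]

```text
clock: 14.42
tcp_pos: [0.6297, -0.0503, 0.1876]
orientation: [-0.003, 0.773, -0.634, 0.003]
wrist_force: [1.3, 0.7, 0.5]
finger_gap: 0.0512
grip_force: 0.0
```

Run:
```python
from h import *
s=env.get_state();p=env.read_camera('wrist');M=np.array(p['mount'])
print(blk(s['tcp_pos']*1000),s['tcp_pos'],s['orientation'],s['joint_pos'])
for t in ('stone','keeper_pivot','keeper_tip','bed'): print(t,[(round(d['confidence'],2),np.round(blk(np.array(d['centre'])*1000),1).tolist(),np.round(d['centre'][2],3)) for d in env.landmark_of(t,p)])
# expected corners of stone top home
e=[]
for lx in (-102.5,102.5):
    for ly in (-43,43):
        a=np.radians(12); bx=154.5+lx*np.cos(a)+30*np.sin(a); bz=54.6-lx*np.sin(a)+30*np.cos(a); w=C+(bx+20)*U+ly*V; e.append([*w/1000,bz/1000])
E=proj(e,p,s);print(np.round(E,1).tolist())
im=p['pixels'].copy()
for u in E: cv2.circle(im,(int(round(u[0])),int(round(u[1]))),4,(255,0,0),1)
cv2.imwrite('pics/f.png',im[...,::-1])
```

```text
[[32.36622538  0.45902826]] [ 0.62971399 -0.05026074  0.18758898] [-0.00297545  0.77310781 -0.63425806  0.00348887] [-0.2076139   0.43058702  0.11043066  1.24170385  0.0020612  -1.97508315]
stone [(0.65, [[155.2, -2.6]], np.float64(0.054))]
keeper_pivot [(0.89, [[46.9, -85.1]], np.float64(0.094))]
keeper_tip [(0.86, [[-39.6, -134.4]], np.float64(0.093))]
bed []
[[323.0, 159.1], [198.0, 158.9], [328.2, -162.0], [194.3, -160.9]]
```

View pics/f.png

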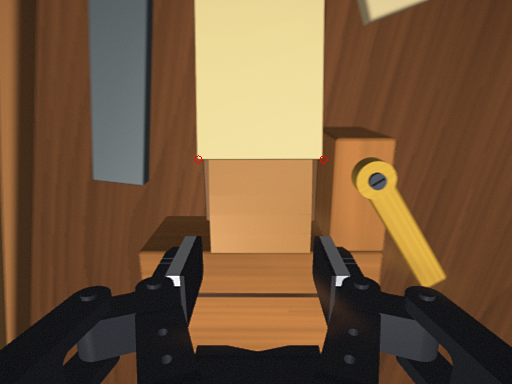

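```bash
cat >> h.py <<'E'
PV=np.array([44.,-82.])
def kpose(q,r=75,extra=0,z=90.):
    q=np.radians(q);n=np.array([-np.cos(q),-np.sin(q)])
    b=PV+r*np.array([-np.sin(q),np.cos(q)])+n*(10+11*abs(n[0])+14.5*abs(n[1])+extra)
    return toolT(b[0],b[1],0,0,z,0)
E
python3 - <<'E'
from h import *
T1=kpose(122,75,15,187.6);T2=kpose(122,75,15,90)
rows([T1],g=1);rows([T2],T1,1)
qs=[120,115,109,103,97,91,85,79,73,67,61,55,49,43,37,31,25,19,14,10]
rows([kpose(q) for q in qs],T2,1)
E
```

```text
[[[-28.8, 159.3, -2.3], [-0.06, 0.01, 0.0], 1]]
[[[0.0, 0.0, 97.6], [0.0, -0.0, 0.0], 1]]
[[[-10.2, -14.5, 0.0], [0.0, -0.0, 0.0], 1], [[-15.5, -19.4, 0.0], [0.0, -0.0, 0.0], 1], [[-21.3, -26.1, 0.0], [0.0, -0.0, 0.0], 1], [[-26.3, -33.5, 0.0], [0.0, -0.0, 0.0], 1], [[-30.6, -41.6, 0.0], [0.0, -0.0, 0.0], 1]]
[[[-3.3, -8.7, 0.0], [0.0, -0.0, 0.0], 1], [[-5.6, -15.9, 0.0], [0.0, -0.0, 0.0], 1], [[-7.3, -23.1, 0.0], [0.0, -0.0, 0.0], 1], [[-8.3, -30.7, 0.0], [0.0, -0.0, 0.0], 1], [[-8.5, -38.5, -0.0], [0.0, -0.0, 0.0], 1]]
[[[0.7, -8.0, 0.0], [0.0, -0.0, 0.0], 1], [[2.2, -16.1, 0.0], [0.0, -0.0, 0.0], 1], [[4.8, -24.1, 0.0], [0.0, -0.0, 0.0], 1], [[8.3, -31.9, 0.0], [0.0, -0.0, 0.0], 1], [[12.7, -39.5, 0.0], [0.0, -0.0, 0.0], 1]]
[[[5.4, -7.1, 0.0], [0.0, -0.0, 0.0], 1], [[11.8, -13.6, 0.0], [0.0, -0.0, 0.0], 1], [[18.9, -19.4, 0.0], [0.0, -0.0, 0.0], 1], [[25.5, -23.6, 0.0], [0.0, -0.0, 0.0], 1], [[31.1, -26.5, 0.0], [0.0, -0.0, 0.0], 1]]
```

move_arm:
  targets:
    - [[-7,40,0],[0,0,0],1]
    - [[-14,80,0],[0,0,0],1]
    - [[-21,120,0],[0,0,0],1]
    - [[-29,159,0],[-0.03,0,0],1]
    - [[-29,159,0],[-0.03,0,0],1]

```text
clock: 15.3
tcp_pos: [0.4649, -0.0525, 0.1832]
orientation: [-0.001, 0.773, -0.635, -0.002]
wrist_force: [0.7, -0.0, -0.1]
finger_gap: -0.0001
grip_force: 0.0
```

move_arm:
  targets:
    - [[0,0,40],[0,0,0],1]
    - [[0,0,75],[0,0,0],1]
    - [[0,0,97],[0,0,0],1]
    - [[0,0,97],[0,0,0],1]

```text
clock: 15.8
tcp_pos: [0.4675, -0.0522, 0.0852]
orientation: [-0.001, 0.773, -0.634, -0.002]
wrist_force: [-0.7, 0.0, 0.5]
finger_gap: -0.0004
grip_force: 0.0
```

Run:
```python
from h import *
s=env.get_state();print(np.round(blk(s['tcp_pos']*1000),1),s['tcp_pos'][2],s['finger_gap'],s['wrist_force'],s['joint_pos'])
rows([kpose(120)],g=1)
```

```text
[[   2.5 -159. ]] 0.08521012376079848 -0.00036994943739459277 [-0.65792505  0.02023004  0.52992259] [-0.2845438   0.21523536 -0.46355258  0.89424626  0.00368553 -2.05213315]
[[[-9.5, -15.2, -4.8], [0.0, 0.02, -0.0], 1]]
```

move_arm:
  targets:
    - [[0,0,-6],[0,0,0],1]
    - [[-9,-15,-6],[0,0,0],1]
    - [[-15,-20,-6],[0,0,0],1]
    - [[-21,-27,-6],[0,0,0],1]
    - [[-26,-34,-6],[0,0,0],1]

```text
clock: 16.42
tcp_pos: [0.4981, -0.02, 0.0943]
orientation: [-0.002, 0.773, -0.634, 0.002]
wrist_force: [1.5, -2.5, 3.4]
finger_gap: 0.0003
grip_force: 1.7
```

move_arm:
  targets:
    - [[-4.3,-8,0],[0,0,0],1]
    - [[-7.5,-17,0],[0,0,0],1]
    - [[-10,-24,0],[0,0,0],1]
    - [[-11.5,-31,0],[0,0,0],1]
    - [[-12.5,-39,0],[0,0,0],1]

```text
clock: 17.05
tcp_pos: [0.5335, -0.0006, 0.0943]
orientation: [-0.002, 0.773, -0.634, 0.001]
wrist_force: [-0.9, -4.7, 4.6]
finger_gap: -0.0002
grip_force: 3.8
```

Run:
```python
from h import *
s=env.get_state();print(np.round(blk(s['tcp_pos']*1000),1),s['tcp_pos'][2],s['wrist_force'])
q=env.read_camera('scene')
for t in ('keeper_pivot','keeper_tip'): print(t,[(round(d['confidence'],2),np.round(blk(np.array(d['centre'])*1000),1).tolist(),np.round(d['centre'][2],3)) for d in env.landmark_of(t,q)])
rows([kpose(a) for a in (67,61,55,49,43,37,31,25,19,14)],g=1)
```

```text
[[-35.2 -84.2]] 0.0943084649999643 [-0.90593142 -4.7285611   4.57215409]
keeper_pivot [(0.48, [[44.4, -81.3]], np.float64(0.093))]
keeper_tip [(0.75, [[-53.7, -63.5]], np.float64(0.09)), (0.53, [[454.7, -189.2]], np.float64(0.0)), (0.53, [[-627.4, -50.8]], np.float64(0.006))]
[[[-0.6, -5.5, 4.3], [-0.03, 0.0, 0.0], 1], [[0.1, -13.5, 4.4], [-0.03, 0.0, 0.0], 1], [[1.6, -21.5, 4.4], [-0.03, 0.0, 0.0], 1], [[4.2, -29.6, 4.4], [-0.03, 0.0, 0.0], 1], [[7.7, -37.4, 4.5], [-0.03, 0.0, 0.0], 1]]
[[[4.5, -7.5, 0.0], [0.0, -0.0, 0.0], 1], [[9.9, -14.6, 0.0], [0.0, -0.0, 0.0], 1], [[16.2, -21.1, 0.0], [0.0, -0.0, 0.0], 1], [[23.4, -26.9, 0.0], [0.0, -0.0, 0.0], 1], [[30.0, -31.1, 0.0], [0.0, -0.0, 0.0], 1]]
```

move_arm:
  targets:
    - [[-0.3,-6,1],[0,0,0],1]
    - [[0.3,-13.5,2],[0,0,0],1]
    - [[1.6,-21.5,2],[0,0,0],1]
    - [[4.2,-29.5,2],[0,0,0],1]
    - [[7.7,-37.4,2],[0,0,0],1]

```text
clock: 17.82
tcp_pos: [0.5708, -0.0023, 0.093]
orientation: [-0.001, 0.773, -0.635, 0.002]
wrist_force: [-4.8, -6.2, 8.7]
finger_gap: -0.0001
grip_force: 6.0
```

move_arm:
  targets:
    - [[4.5,-7.5,0],[0,0,0],1]
    - [[9.9,-14.6,0],[0,0,0],1]
    - [[16,-21,0],[0,0,0],1]
    - [[23,-27,0],[0,0,0],1]
    - [[30,-31,0],[0,0,0],1]

```text
clock: 18.45
tcp_pos: [0.6074, -0.0238, 0.0915]
orientation: [-0.002, 0.774, -0.634, 0.0]
wrist_force: [-1.5, 0.9, -0.8]
finger_gap: -0.0004
grip_force: 0.4
```

Run:
```python
from h import *
s=env.get_state();print(np.round(blk(s['tcp_pos']*1000),1),s['tcp_pos'][2],s['wrist_force'])
q=env.read_camera('scene')
for t in ('keeper_pivot','keeper_tip'): print(t,[(round(d['confidence'],2),np.round(blk(np.array(d['centre'])*1000),1).tolist(),np.round(d['centre'][2],3)) for d in env.landmark_of(t,q)])
rows([kpose(a) for a in (10,7,4,2,0)],g=1)
```

```text
[[  2.1 -16.2]] 0.09153788181408036 [-1.48812524  0.90902598 -0.82270799]
keeper_pivot [(0.54, [[42.0, -85.8]], np.float64(0.093))]
keeper_tip [(0.81, [[15.1, 13.3]], np.float64(0.093)), (0.57, [[112.2, 130.0]], np.float64(0.0))]
[[[5.4, -3.8, 2.0], [-0.03, 0.01, -0.0], 1], [[9.8, -5.6, 2.0], [-0.03, 0.01, -0.0], 1], [[14.3, -7.2, 2.0], [-0.03, 0.01, -0.0], 1], [[17.3, -8.2, 2.0], [-0.03, 0.01, -0.0], 1], [[20.4, -9.0, 2.0], [-0.03, 0.01, -0.0], 1]]
```

move_arm:
  targets:
    - [[5,-3,1],[0,0,0],1]
    - [[10,-5,1],[0,0,0],1]
    - [[14,-6,1],[0,0,0],1]
    - [[17,-7,1],[0,0,0],1]
    - [[19,-7,1],[0,0,0],1]

```text
clock: 19.23
tcp_pos: [0.6181, -0.0412, 0.0911]
orientation: [-0.002, 0.773, -0.634, 0.001]
wrist_force: [-0.1, 2.1, -0.1]
finger_gap: -0.0
grip_force: 0.4
```

move_arm:
  targets:
    - [[1.5,0,0],[0,0,0],1]
    - [[3,0,0],[0,0,0],1]
    - [[3,0,0],[0,0,0],1]

```text
clock: 19.6
tcp_pos: [0.6186, -0.0435, 0.0912]
orientation: [-0.003, 0.774, -0.634, 0.0]
wrist_force: [0.7, 3.2, 0.1]
finger_gap: -0.0002
grip_force: 1.7
```

move_arm:
  targets:
    - [[1,0,0],[0,0,0],1]
    - [[2,0,0],[0,0,0],1]
    - [[2,0,0],[0,0,0],1]

```text
clock: 19.98
tcp_pos: [0.6186, -0.0436, 0.0912]
orientation: [-0.004, 0.774, -0.633, -0.001]
wrist_force: [0.1, 10.6, 1.5]
finger_gap: -0.0001
grip_force: 4.5
```

move_arm:
  targets:
    - [[1,0,0],[0,0,0],1]
    - [[2,0,0],[0,0,0],1]
    - [[2,0,0],[0,0,0],1]

```text
clock: 20.35
tcp_pos: [0.6186, -0.0438, 0.0912]
orientation: [-0.005, 0.774, -0.633, -0.002]
wrist_force: [-1.1, 15.8, 3.0]
finger_gap: -0.0001
grip_force: 7.1
```

move_arm:
  targets:
    - [[-6,0,0],[0,0,0],1]
    - [[-20,0,-5],[0,0,0],1]
    - [[-35,0,-35],[0,0,0],1]
    - [[-60,0,-80],[0,0,0],1]
    - [[-80,0,-130],[0,0,0],1]

```text
clock: 20.98
tcp_pos: [0.6022, 0.0309, 0.2223]
orientation: [-0.002, 0.773, -0.634, 0.0]
wrist_force: [0.8, 1.1, 0.1]
finger_gap: -0.0
grip_force: 0.0
```

Run:
```python
from h import *
s=env.get_state();p=env.read_camera('wrist')
a=np.radians(12);e=[]
for lx,ly in ((-102.5,-43),(-102.5,43),(102.5,43),(102.5,-43)):
    w=C+(174.5+lx*np.cos(a)+30*np.sin(a))*U+ly*V; e.append([*w/1000,(54.6-lx*np.sin(a)+30*np.cos(a))/1000])
for bx,by in ((34,18),(54,18),(34,-82),(54,-82)): w=C+(bx+20)*U+by*V; e.append([*w/1000,.101])
im=p['pixels'].copy()
for u in proj(e,p,s): cv2.circle(im,(int(round(u[0])),int(round(u[1]))),4,(255,0,0),1)
q=env.read_camera('scene')
for t,pp in (('stone',p),('keeper_tip',p),('keeper_pivot',p),('keeper_tip',q),('keeper_pivot',q),('stone',q)): print(t,[(round(d['confidence'],2),np.round(blk(np.array(d['centre'])*1000),1).tolist()) for d in env.landmark_of(t,pp)[:2]])
c=cv2.resize(q['pixels'][180:300,190:310],(384,384),interpolation=cv2.INTER_CUBIC)
cv2.imwrite('pics/g.png',np.hstack([im[:,100:500],c])[...,::-1])
```

```text
stone [(0.17, [[46.6, -81.5]])]
keeper_tip [(0.91, [[42.3, 17.7]])]
keeper_pivot [(0.63, [[44.7, -87.7]]), (0.61, [[3.6, 1.1]])]
keeper_tip [(0.61, [[44.1, 17.7]])]
keeper_pivot [(0.78, [[44.3, -84.9]])]
stone [(0.9, [[153.9, -4.3]]), (0.67, [[-369.7, -288.0]])]
```

View pics/g.png

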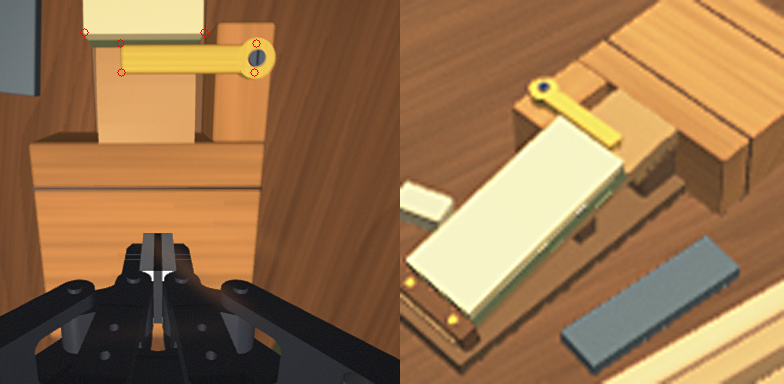

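The picture shows the stone flat and square against the stop at the low end. The bar lies square across behind it, tip at about (121,58) and screw at (257,58), and the gripper is clear of everything.

```bash
python3 -c "
from h import *
print(env.hand_in())"
```

```text
the job is handed in; nothing more can be done
None
```

The stone is home: flat, square and centred on the bed, with its lower end against the stop. The turn-button is fully closed behind it, the other things were left alone, and the job was handed in at about 21 s.

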